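Clamp the bridge blank in the torque-limited vise

TASK

Slide the loose cover of the storage box aside without lifting it off the box, find the bridge blank in whichever pocket holds it, and stand it on its feet between the open vise jaws, lying along them and centred on their length. Then turn the vise's knob clockwise, regrasping as needed, until the blank is clamped and the knob's slip clutch clicks; stop there, after no more than three clicks, and let go. Leave the cover lying on the box, the blank clamped, and the plane, brush and jar where they are.

Things in the scene. Friction and masses are not known exactly. Their poses are not given: they have to be found in the camera images.
- vise: small grey bench vise, fixed. Base 100 (x) x 180 (y) x 12 mm, origin at the centre of its underside; the base's top is the bed. Fixed jaw at the +y end, wood-lined face at y = +64 mm, top 30 mm over the bench, 60 mm long (x); the moving jaw faces it, same size. At the -y end a gear tower (56 x 62 mm, 56 mm high, y -90 to -28 mm) carries the knob on a vertical axis at x 0, y -58 mm
- jaw (a joint): travel of the moving jaw towards the fixed one (vise +y), m. 0: jaws 30 mm apart, moving face at vise y = +34 mm; it starts between 0 and 0.005 and reads about 0.014 when the 16 mm blank is clamped. It moves 6 mm per radian of clockwise knob turn (seen from above) and stays where it is left
- knob_grip (a point): the point on the knob's vertical axis to grip at, 90 mm above the bench. The knob is a round black fluted cylinder, 50 mm across, from 66 to 100 mm above the bench, with a bright cap and a dark line on top; grip it across any diameter with 30 N or more. Turning clockwise from above closes the jaw
- spindle (a joint): angle of the aluminium ring beneath the knob, rad, clockwise positive, 6 mm of jaw travel per rad; starts between 0 and 0.8. Ring 62 mm across, top 64 mm above the bench, black mark. Knob and ring turn together (about 0.26 N m) until the jaw is blocked, after 1.5 to 2.4 rad, more than one grasp; then the ring stands still and the knob slips on it
- clutch_knob (a joint): slip of the knob on the ring beneath it, rad, clockwise positive, 0 at the start. 18 detents a turn, 0.35 rad apart. Slipping takes up to about 0.44 N m. Held still between small turns, the knob resists with some 0.1 to 0.25 N m at 0.05 to 0.15 rad of slip, and from 0.2 to 0.3 rad pulls ahead as strongly: that flip is the click. Let go, it settles near 0.35 after one click, 0.70 after two
- seat (a point): point on the vise's bed midway between the jaws, under the centre of the blank's place
- tray: fixed dark wooden storage box, 132 (x) x 254 (y) x 52 mm high, origin at the centre of its underside. Two open pockets side by side in its -y part, with 8, 6 and 8 mm walls, each 112 mm (x) by 66 mm (y), floor 6 mm above the bench. Its +y part (y from +19 to +127 mm) is a solid flat deck level with the rims, on which the cover can be parked
- pocket_a (a point): centre of the floor of the outer pocket, at y = -86 mm in the box's frame
- pocket_b (a point): centre of the floor of the inner pocket, next to the deck, at y = -14 mm in the box's frame
- cover: loose plywood plate, 120 (x) x 150 (y) x 6 mm, 0.16 kg, lying on the rims over both pockets at the start; origin at the centre of its underside. Sliding it 140 mm along the box's +y clears both pockets; it then overhangs the deck's end a little but lies safely (do not pass 165 mm)
- cover_handle (a point): middle of the wooden bar on the cover: bar 70 mm along the cover's x, 16 mm wide (y), from 6 to 32 mm above the cover's underside; this point 22 mm above the underside. Pinch it across y and slide; 5 N suffices
- blank: light hardwood bridge blank, about 40 g: a bar 80 mm long (x), 16 mm thick (y), 44 mm high, on two feet with a notch between; the top 8 mm is only 50 mm long. Origin at the centre of its underside. It stands on its feet in one of the pockets, its length roughly along the box's x. Grip it across its thickness near the top, so that the fingers stay above the jaws
- blank_top (a point): centre of the blank's top face, 44 mm above its underside
- plug: small turned wooden plug, 34 mm across and 30 mm high, in the other pocket; not needed. Origin at the centre of its underside
- plane: dark wooden hand plane, 55 x 150 x 90 mm, beyond the work; leave it. Origin at the centre of its underside
- brush: flat wooden-handled brush, 190 mm long, lying beyond the work; leave it
- jar: amber glass jar with a dark cap, 64 mm across, 75 mm high, beyond the work; leave it. Origin at the centre of its underside
There are look-alikes about, which are no part of the job. There is more than one size of the vise; the job needs the larger.

How it is judged:
On the way, in this order (a step that is already met when the one before it is completed fails the run):
1. the blank stands on the bed between the open jaws, let go (z of blank in the frame of vise between 0.009 and 0.016 m and x of blank in the frame of vise between -0.015 and 0.015 m and y of blank in the frame of vise between 0.036 and 0.0585 m and angle between blank's own z axis and vertical below 0.12 rad and contact force between the fingers and blank below 0.1 N and value of joint jaw below 0.0125 m and value of joint clutch_knob below 0.17 rad), for 0.2 s.
2. the blank is clamped and the clutch has clicked (z of blank in the frame of vise between 0.009 and 0.016 m and x of blank in the frame of vise between -0.015 and 0.015 m and y of blank in the frame of vise between 0.036 and 0.0585 m and angle between blank's own z axis and vertical below 0.12 rad and angle between the x axis of blank and the x axis of vise, either way round below 0.08 rad and value of joint jaw above 0.0125 m and contact force between blank and vise above 6 N and value of joint clutch_knob between 0.25 and 1.25 rad), for 0.1 s.
At the end, for the whole second after the job is handed in: Blank on the bed (within 4 mm, tilt under 0.12 rad), within 15 mm of the jaws' middle and 0.08 rad of their line, clamped with over 6 N, jaw past 12.5 mm; clutch slipped one to three clicks (0.25 to 1.25 rad); cover flat and at rest on the box; fingers off (all of step 2 and contact force between the fingers and blank below 0.1 N and linear speed of each of blank, cover below 0.01 m/s and angle between cover's own z axis and vertical below 0.05 rad and height (world z) of cover between 0.046 and 0.058 m); the robot touches nothing.
It fails at once if the clutch is driven past three clicks (value of joint clutch_knob above 1.25 rad).
It fails at once if the cover is lifted off the box instead of slid, or falls off (height (world z) of cover above 0.072 m or height (world z) of cover below 0.035 m).
It fails at once if plane, brush or jar is disturbed (distance of any of plane, brush, jar from where it was at the start of the episode above 0.03 m).
It also fails if it takes over 72 s, if anything falls off the work surface, if the arm or the gripper's body presses on something with over 40 N, if the wrist force passes 120 N, or if a joint passes its speed limit or range.

ROBOT

A 6-joint arm with a two-finger parallel gripper is mounted at the origin on the work surface. World frame = base frame: x ahead of the robot, y to its left, z up, the work surface at z = 0. Lengths are in m, angles in rad, forces in N, time in s.
With the tool pointing down it reaches from about 0.275 to 0.775 m from the base axis. Payload 14.6 kg.
Tool frame: the origin (TCP) lies midway between the tips of the shut fingers; the grasp point (between the pads) lies 19 mm behind it; y points along the fingers, z is the direction in which the jaws open and shut, and the axes are right-handed (so a half turn about y gives the same grasp; the last joint's range is limited). The gripper opens to 85 mm and grips with 20 to 120 N. Pads are 22 mm wide; open, the fingers measure 114 mm over their backs; the gripper's body (76 mm by 85 mm) begins 54 mm behind the grasp point. The pads swing forward as they close: fully open they stand 13 mm farther back than shut.
Start: joints at [-0.155, 0.263, -0.048, 1.259, 0, 1.415], TCP at [0.525, -0, 0.231] pointing down, gripper open.
Joint ranges: [-2.65, 2.65], [-0.89, 1.7], [-1.18, 1.37], [-2.13, 2.11], [-1.35, 1.29], [-3.14, 3.14]. Speed limits (rad/s): [1.89, 1.89, 2.57, 2.79, 3.14, 3.14].

INTERFACE

Orientations are given as a unit quaternion [x, y, z, w].
In Python, from cell import observe, imaging, workorder gives the robot as it stands. The module is installed in compiled form; this text tells all that it offers.
- The arm moves only by the tool drive_tool, never from a script. Its argument "motion" is a list of rows, each a list of 5 numbers: the shift along the world's x, y, z in cm, then the turn about the world's z in rad, then the finger opening in cm, from 0 to 8.54. In form: [[dx, dy, dz, twist, jaw], ...]. A call has 1 to 20 rows; each row is the pose to reach, as a shift and turn from the pose commanded when the call began; what a row does not reach only later rows make up. A row lasts 1/8 s, in which the tool goes at most 62.5 mm and 10.7 degrees, less where a joint would pass 70% of its speed; a pose out of reach is approached as far as the arm can. A call with a gripper value outside its range is refused whole. The fingers move at their own pace and stop on an object; "grip_force" is the grip in N (left out, the last holds). Time passes only in rows, so rows that repeat a pose let the fingers close. It gives the time, the measured TCP pose, the force and the opening at its end, in the units of the state.
- observe(): the state, without advancing time (a new reading comes with each control period).
- imaging.camera(name): name is "scene" or "side" or "wrist"; returns a dict with "img" (420x560x3 uint8, red, green, blue), "fx", "fy", "cx", "cy" (pixels), "dist" ([k1, k2, p1, p2, k3] as OpenCV has them; the pictures are not rectified), "world_from_camera" (4x4, takes a point from camera to world coordinates). Camera axes: x right, y down, z forward; pixel columns grow to the right and rows downward; lengths in m; the calibration is good to about 2 mm. A picture is of the moment at which its call begins. There is no depth.
- workorder.job_done(): hands the job in, once; it reports no verdict.
The state is a dict: "time_s": time; "joint_positions": joint angles; "qd": joint speeds; "tau": joint torques, N m; "position": TCP position; "orientation": TCP orientation; "force": force on the tool from outside, world axes, zero at the start; "wrist_torque": the same for the moment, N m; "gripper_width": opening from 0.0 (shut) to 1.0 (fully open).
Only numpy, scipy, OpenCV 4.12 (cv2) and the standard library are available. Lean on these libraries where they do the work, as an engineer would, in place of code of your own. Each camera call takes 0.05 s, during which the arm holds its last target.

## Working session

There is one attempt and no reset: what is moved stays moved. The work goes in short steps, Python scripts to look and compute and a tool call to move; the robot and the scene stay as the last step left them, time stands still between calls to the robot, and variables do not carry over. Pictures are saved under pics/ and viewed, and the job is handed in when it is done.

Besides the shell and the picture viewer there is one more tool, called after ">>>" as name([rows], argument=value, ...), one row to a line, values as JSON. drive_tool: Moves the arm, as the interface text tells. Its arguments: {"type":"object","properties":{"motion":{"type":"array"},"grip_force":{"type":"number"}},"required":["motion"]}

```bash
mkdir -p pics; cat > h.py <<'E'
import numpy as np, cv2
from cell import observe, imaging, workorder
def snap(name,fn):
    c=imaging.camera(name); cv2.imwrite('pics/'+fn,cv2.cvtColor(c['img'],cv2.COLOR_RGB2BGR)); 
    np.save('pics/'+fn+'.npy',c,allow_pickle=True); return c
def load(fn): return np.load('pics/'+fn+'.npy',allow_pickle=True).item()
def ray(c,u,v):
    K=np.array([[c['fx'],0,c['cx']],[0,c['fy'],c['cy']],[0,0,1.]])
    p=cv2.undistortPoints(np.array([[[u,v]]],float),K,np.array(c['dist'],float))[0,0]
    T=np.array(c['world_from_camera']); d=T[:3,:3]@np.array([p[0],p[1],1.]); return T[:3,3],d
def onz(c,u,v,z):
    o,d=ray(c,u,v); return o+d*(z-o[2])/d[2]
def proj(c,P):
    K=np.array([[c['fx'],0,c['cx']],[0,c['fy'],c['cy']],[0,0,1.]])
    T=np.linalg.inv(np.array(c['world_from_camera']))
    r=cv2.projectPoints(np.array(P,float).reshape(-1,1,3),cv2.Rodrigues(T[:3,:3])[0],T[:3,3],K,np.array(c['dist'],float))[0]
    return r[:,0]
def crop(fn,x0,y0,x1,y1,k,out):
    im=cv2.imread('pics/'+fn)[y0:y1,x0:x1]; cv2.imwrite('pics/'+out,cv2.resize(im,None,fx=k,fy=k,interpolation=cv2.INTER_CUBIC))
E
python3 - <<'E'
from h import *
for n in ('scene','side','wrist'):
    c=snap(n,n+'0.png'); print(n,c['fx'],np.round(c['world_from_camera'],3).tolist())
print(observe())
E
```

```text
scene 388.9477466440368 [[0.596, 0.674, -0.435, 1.0], [0.803, -0.503, 0.321, -0.304], [-0.002, -0.541, -0.841, 0.923], [0.0, 0.0, 0.0, 1.0]]
side 501.3471246818169 [[-0.939, -0.262, 0.224, 0.353], [-0.344, 0.719, -0.604, 0.611], [-0.003, -0.644, -0.765, 0.857], [0.0, 0.0, 0.0, 1.0]]
wrist 319.2561099118297 [[1.0, -0.001, -0.001, 0.525], [-0.002, -0.959, -0.285, 0.072], [-0.001, 0.285, -0.959, 0.373], [0.0, 0.0, 0.0, 1.0]]
{'time_s': 0.15, 'joint_positions': array([-1.55306292e-01,  2.63409615e-01, -4.87396513e-02,  1.25941668e+00,
        5.30930834e-06,  1.41551085e+00]), 'qd': array([-0.00049141, -0.00153827,  0.00305033, -0.00119274, -0.00026675,
        0.00129489]), 'tau': array([ 2.40502384e-03, -6.37823009e+01,  3.84648621e+01,  1.05481912e-02,
       -5.52052688e-05,  6.25772100e-05]), 'position': array([5.24805623e-01, 2.34408531e-05, 2.30956254e-01]), 'orientation': array([-0.50015357,  0.50022612, -0.49978421,  0.49983595]), 'force': array([ 0.27365766, -0.94225569, -0.72304396]), 'wrist_torque': array([0.00238791, 0.01126213, 0.02551229]), 'gripper_width': 0.9994605372259593}
```

View pics/scene0.png

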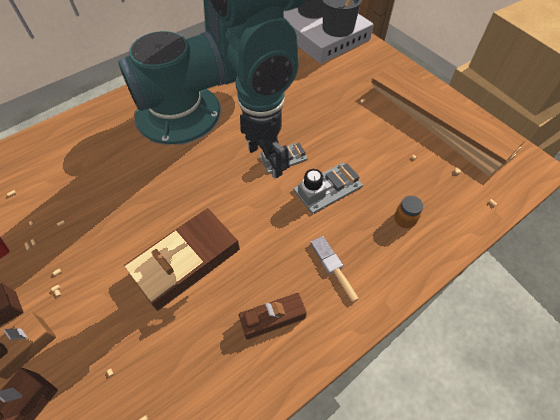

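View pics/side0.png

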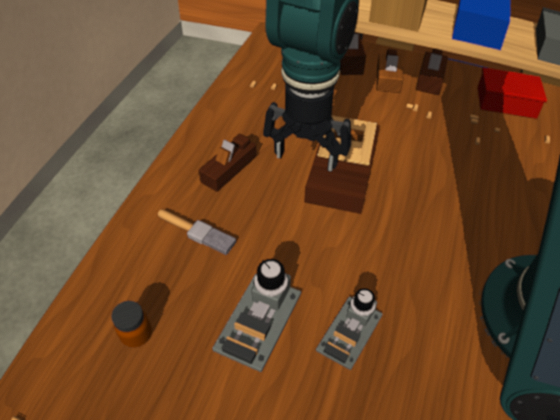

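View pics/wrist0.png

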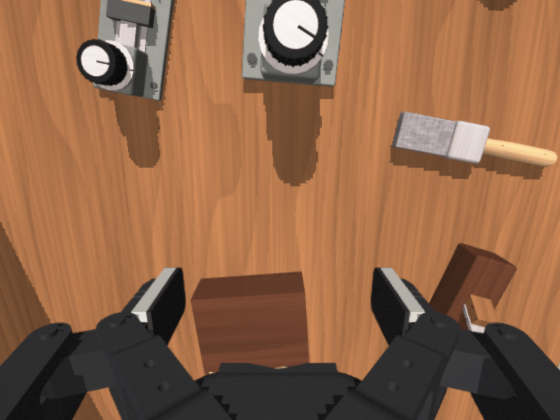

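Candidates for the vise: the larger one at scene (328,185) / side (258,308), and a small look-alike at scene (283,157) / side (350,325). The box is at scene (182,258), with its cover and bar. The dark blocks at lower left are clutter. By the description I choose the larger vise, and check it in crops.

```bash
python3 - <<'E'
from h import *
crop('side0.png',200,245,400,375,4,'sv.png')
crop('scene0.png',115,200,250,315,5,'sb.png')
crop('scene0.png',250,130,380,225,5,'scv.png')
crop('side0.png',295,100,395,220,5,'sdb.png')
E
```

```text
(no output)
```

View pics/sv.png

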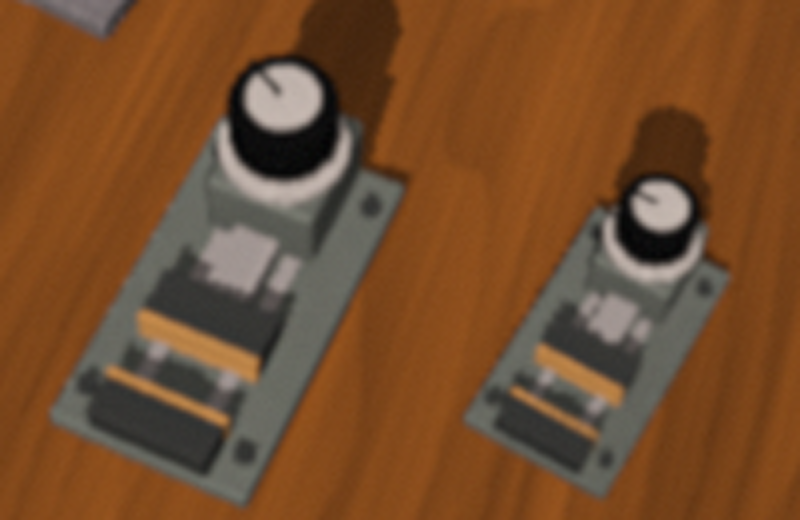

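View pics/sb.png

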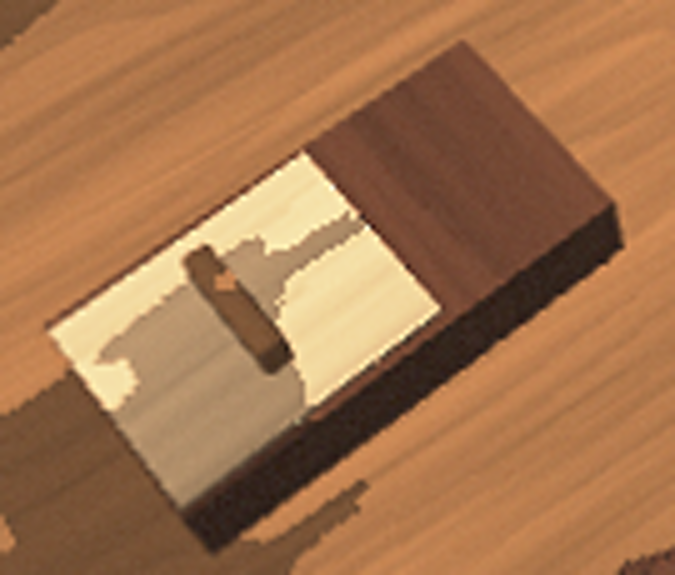

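View pics/scv.png

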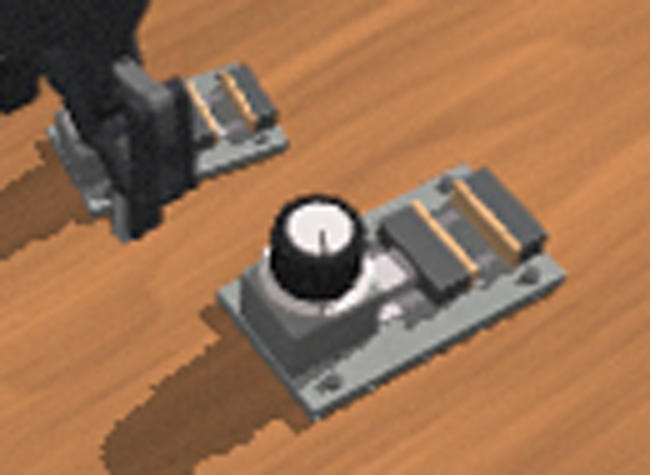

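View pics/sdb.png

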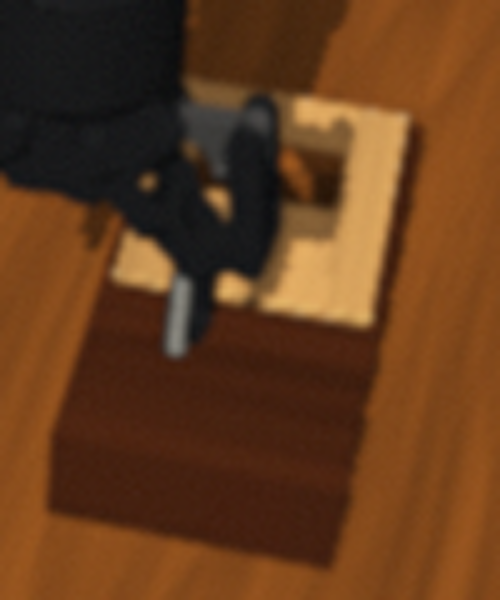

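```bash
python3 - <<'E'
from h import *
s=load('scene0.png');d=load('side0.png')
def g(c,ox,oy,k,pts,z):
    P=np.array([onz(c,ox+x/k,oy+y/k,z) for x,y in pts]); print(z,np.round(P[:,:2]*100,1).tolist()); return P
g(s,115,200,5,[(462,40),(613,205)],.052)
C=g(s,115,200,5,[(303,152),(440,310),(182,510),(48,327)],.058); print('cov',C.mean(0))
g(s,115,200,5,[(200,250),(280,360)],.084)
V=g(s,250,130,5,[(465,168),(565,272),(312,415)],.012)
g(s,250,130,5,[(318,228)],.1)
W=g(d,200,245,4,[(50,415),(243,505),(405,185)],.012)
g(d,200,245,4,[(283,97)],.1)
g(d,295,100,5,[(412,115),(372,325)],.058)
g(d,295,100,5,[(50,440),(350,480)],.052)
# yaw
for P in (V,):
  e=P[1]-P[2]; print('vise yaw',np.degrees(np.arctan2(-e[0],e[1])),np.hypot(*e[:2]), 'ctr',(P[0]+P[2])/2)
e=W[1]-W[2]; print('vise yaw',np.degrees(np.arctan2(-e[0],e[1])),np.hypot(*e[:2]),'ctr',(W[0]+W[2])/2)
for a,b in((2,1),(3,0)):
  e=C[b]-C[a]; print('cov yaw',np.degrees(np.arctan2(-e[0],e[1])),np.hypot(*e[:2]))
E
```

```text
0.052 [[42.7, -12.7], [55.9, -11.6]]
0.058 [[44.1, -22.9], [56.0, -21.7], [57.7, -36.5], [45.4, -37.6]]
cov [ 0.50794047 -0.29662851  0.058     ]
0.084 [[47.7, -29.7], [55.1, -29.3]]
0.012 [[50.7, 29.2], [60.1, 28.7], [58.9, 10.7]]
0.1 [[53.9, 14.4]]
0.012 [[59.7, 28.6], [49.9, 29.6], [48.4, 11.5]]
0.1 [[53.7, 14.2]]
0.058 [[44.9, -38.0], [43.5, -22.6]]
0.052 [[55.2, -11.3], [42.3, -13.5]]
vise yaw -3.689955818135022 0.18060358556047815 ctr [0.54813223 0.19932029 0.012     ]
vise yaw -4.716891123012278 0.18155136581969694 ctr [0.54048879 0.20069982 0.012     ]
cov yaw 6.37556810690254 0.1485537581295887
cov yaw 4.912669274572532 0.14795115577743753
```

>>> drive_tool([
  [-0.3, -5, -1, 0.18, 8],
  [-0.6, -10, -2, 0.36, 7],
  [-0.9, -15, -4, 0.54, 6],
  [-1.2, -20, -6, 0.72, 6],
  [-1.3, -25, -7, 0.9, 6],
  [-1.3, -29.6, -7, 1.08, 6],
  [-1.3, -29.6, -7, 1.26, 6],
  [-1.3, -29.6, -7, 1.44, 6],
  [-1.3, -29.6, -7, 1.62, 6],
  [-1.3, -29.6, -7, 1.667, 6],
  [-1.3, -29.6, -7, 1.667, 6],
  [-1.3, -29.6, -7, 1.667, 6],
], grip_force=25)

```text
time_s: 1.65
position: [0.512, -0.2959, 0.1612]
orientation: [-0.706, -0.034, 0.034, 0.706]
force: [0.1, 0.9, 0.8]
gripper_width: 0.701
```

```bash
python3 - <<'E'
from h import *
snap('wrist','w1.png');snap('side','sd1.png'); print(observe()['joint_positions'],observe()['position'])
E
```

```text
[-6.61900146e-01  4.04232304e-01 -2.62873383e-02  1.14038733e+00
  2.28299801e-05 -7.57311345e-01] [ 0.51199587 -0.2959776   0.16121562]
```

View pics/w1.png

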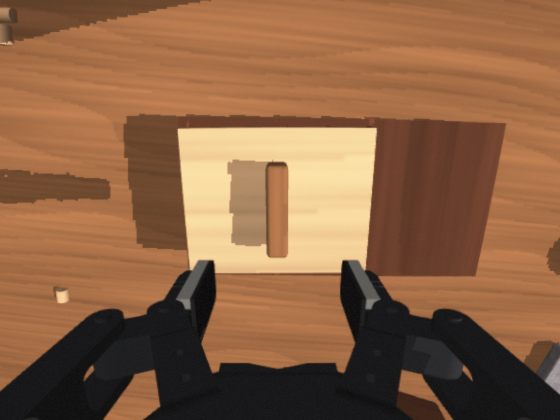

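View pics/sd1.png

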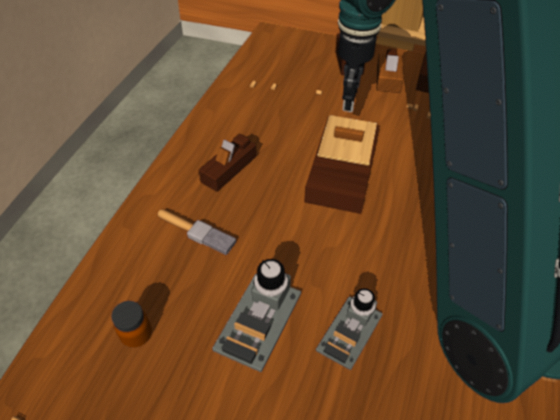

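The wrist view shows the cover with its bar at (277,210), parallel to the pads; the deck is at right, x 375–500.

```bash
python3 - <<'E'
from h import *
w=load('w1.png')
for p in [(277,165),(278,254),(277,209)]: print(onz(w,*p,.084).round(4))
a,b=onz(w,179,129,.058),onz(w,375,129,.058);c,d=onz(w,190,274,.058),onz(w,367,272,.058)
print(a,b,c,d,(a+b+c+d)/4)
for q in((505,124),(476,276)): print(onz(w,*q,.052))
d0=load('sd1.png')
for q in ((361,130),): print(onz(d0,*q,.084))
E
```

```text
[ 0.4703 -0.3014  0.084 ]
[ 0.5362 -0.2945  0.084 ]
[ 0.5016 -0.2985  0.084 ]
[ 0.45371784 -0.37670936  0.058     ] [ 0.44002893 -0.23061602  0.058     ] [ 0.57314308 -0.36651934  0.058     ] [ 0.55714136 -0.21634599  0.058     ] [ 0.5060078  -0.29754768  0.058     ]
[ 0.42539121 -0.12742646  0.052     ]
[ 0.55554047 -0.11553696  0.052     ]
[ 0.47745129 -0.3081779   0.084     ]
```

>>> drive_tool([
  [-0.7, -0.2, -4, 0, 5],
  [-0.7, -0.2, -8, 0, 5],
  [-0.7, -0.2, -9.7, 0, 4],
  [-0.7, -0.2, -9.7, 0, 4],
  [-0.7, -0.2, -9.7, 0, 1],
  [-0.7, -0.2, -9.7, 0, 1],
  [-0.7, -0.2, -9.7, 0, 1],
  [-0.7, -0.2, -9.7, 0, 1],
], grip_force=25)

```text
time_s: 2.75
position: [0.5055, -0.2984, 0.0654]
orientation: [0.707, 0.034, -0.033, -0.706]
force: [-0.7, 0.6, 6.6]
gripper_width: 0.181
```

>>> drive_tool([
  [0, 0, 0.1, 0, 1],
  [-0.1, 1, 0.1, 0, 1],
  [-0.3, 3, 0.1, 0, 1],
  [-0.5, 5, 0.1, 0, 1],
  [-0.7, 7, 0.1, 0, 1],
  [-0.9, 9, 0.1, 0, 1],
  [-1.1, 11, 0.1, 0, 1],
  [-1.3, 13, 0.1, 0, 1],
  [-1.4, 14.2, 0.1, 0, 1],
  [-1.4, 14.2, 0.1, 0, 1],
])

```text
time_s: 4.0
position: [0.4909, -0.1546, 0.0654]
orientation: [-0.706, -0.034, 0.034, 0.707]
force: [-1.2, 5.0, 8.0]
gripper_width: 0.181
```

```bash
python3 - <<'E'
from h import *
snap('scene','sc2.png');snap('side','sd2.png')
crop('scene0.png',0,0,1,1,1,'x.png')
crop('sc2.png',100,160,300,320,4,'sc2c.png')
E
```

```text
(no output)
```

View pics/sc2c.png

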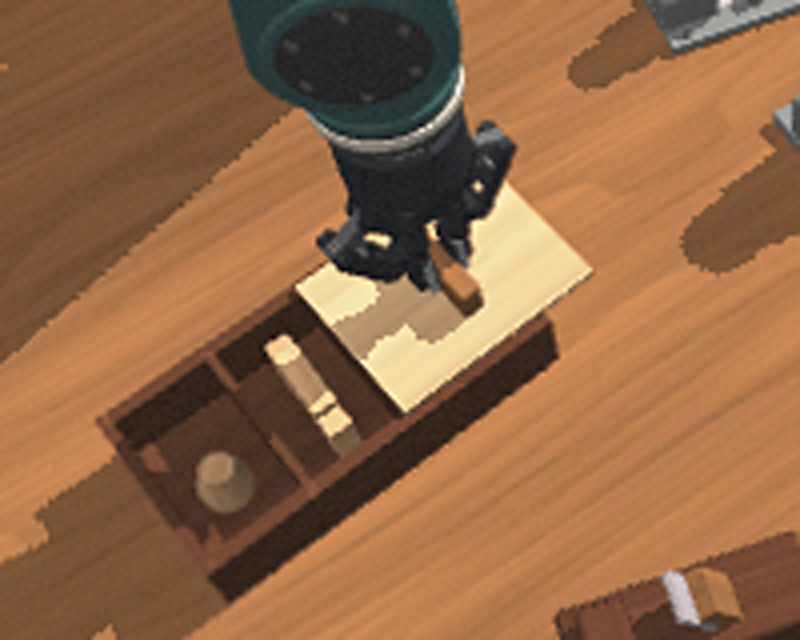

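The cover is parked over the deck. The blank stands in inner pocket b (crop (312,385)), the plug in the outer pocket.

>>> drive_tool([
  [0, 0, 0, 0, 5],
  [0, 0, 0, 0, 5],
  [0, 0, 0, 0, 5],
  [0, 0, 2, 0, 6],
  [0, 0, 5, 0, 6],
  [0.5, -4, 9, 0, 6],
  [1, -9, 9, 0, 6],
  [1, -9, 9, 0, 6],
  [1, -9, 9, 0, 6],
])

```text
time_s: 5.22
position: [0.5006, -0.2457, 0.1549]
orientation: [-0.706, -0.034, 0.034, 0.707]
force: [-0.0, 1.3, -0.5]
gripper_width: 0.699
```

```bash
python3 - <<'E'
from h import *
w=snap('wrist','w3.png');snap('scene','sc3.png'); snap('side','sd3.png');print(observe()['position'])
s=load('sc3.png')
print(onz(s,177.5,256,.05))
crop('sc3.png',110,200,230,300,6,'sc3c.png')
E
```

```text
[ 0.50084885 -0.24503558  0.15516541]
[ 0.5039909  -0.25914767  0.05      ]
```

View pics/w3.png

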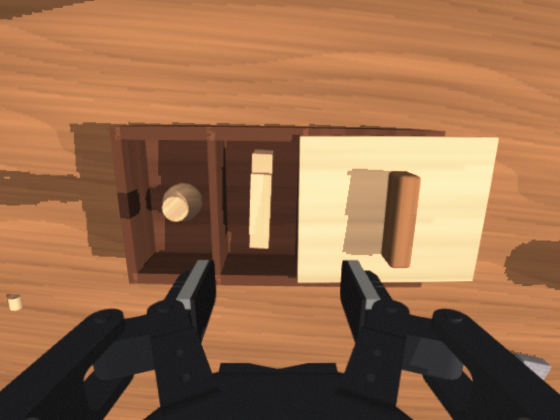

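View pics/sc3c.png

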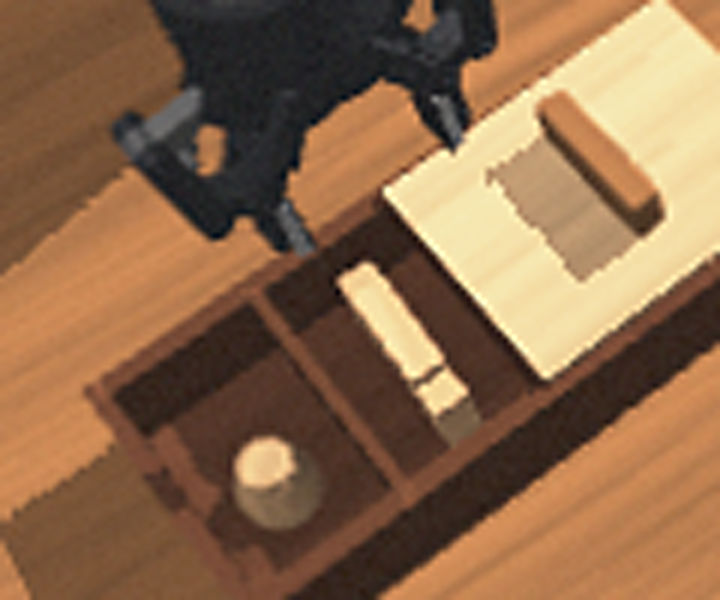

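```bash
python3 - <<'E'
from h import *
w=load('w3.png')
b=cv2.cvtColor(w['img'],cv2.COLOR_RGB2HSV)
crop('w3.png',225,140,300,260,5,'w3c.png')
P=[onz(w,*q,.05) for q in [(250.5,174),(272,174),(249,247),(269.5,247)]]
print(np.round(P,4), np.mean(P,0)); 
l=(P[2]+P[3]-P[0]-P[1]);print('yaw',np.arctan2(l[1],l[0]),np.hypot(*l[:2])/2)
s=load('sc3.png')
for q in [(365,265),(340,285),(440,365),(415,385)]: print(onz(s,110+q[0]/6,200+q[1]/6,.05).round(4))
E
```

```text
[[ 0.4716 -0.2707  0.05  ]
 [ 0.4701 -0.254   0.05  ]
 [ 0.5328 -0.2677  0.05  ]
 [ 0.5312 -0.2506  0.05  ]] [ 0.50143662 -0.26075176  0.05      ]
yaw 0.05238491806408274 0.06126534478071976
[ 0.4644 -0.2568  0.05  ]
[ 0.4666 -0.2698  0.05  ]
[ 0.5243 -0.2539  0.05  ]
[ 0.5261 -0.2665  0.05  ]
```

View pics/w3c.png

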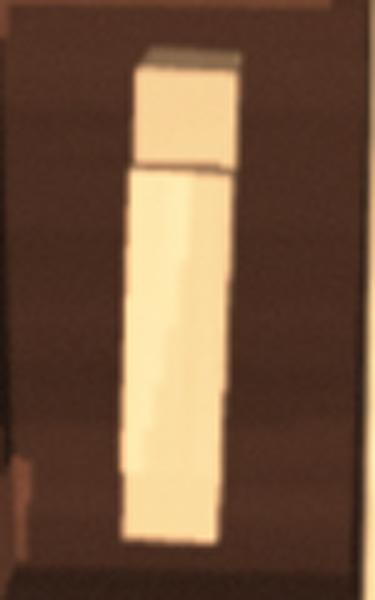

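```bash
python3 - <<'E'
from h import *
w=load('w3.png')
P=[onz(w,*q,.05) for q in [(251,173.5),(272,174.5),(249.4,234.5),(270,234.5)]]
print(np.mean(P,0)); 
Q=[onz(w,*q,.042) for q in [(252,153.5),(273,153.5),(249.5,248),(268.8,248)]]
for X in (P,Q):
  l=(X[2]+X[3]-X[0]-X[1]);print(np.mean(X,0),'yaw',np.arctan2(l[1],l[0]),np.hypot(*l[:2])/2)
s=load('sc3.png')
P=[onz(s,110+q[0]/6,200+q[1]/6,.05) for q in [(365,265),(340,283),(440,365),(415,385)]];print(np.mean(P,0))
Q=[(0.504-.127+.127)];
E
```

```text
[ 0.49588291 -0.26089685  0.05      ]
[ 0.49588291 -0.26089685  0.05      ] yaw 0.050294266830102186 0.05017405746481711
[ 0.49605828 -0.26115634  0.042     ] yaw 0.044998754315373805 0.08055020852452435
[ 0.49516571 -0.26164816  0.05      ]
```

```bash
python3 - <<'E'
from h import *
w=load('w3.png')
print('cover edge',onz(w,299,200,.058),'div wall',onz(w,222,200,.052), onz(w,209,200,.052))
print(observe()['position'])
E
```

```text
cover edge [ 0.48688945 -0.2314526   0.058     ] div wall [ 0.49405578 -0.29159185  0.052     ] [ 0.49501876 -0.301881    0.052     ]
[ 0.50084885 -0.24503558  0.15516541]
```

>>> drive_tool([
  [-0.5, -1.7, -2, -0.048, 2.8],
  [-0.5, -1.7, -6, -0.048, 2.8],
  [-0.5, -1.7, -6, -0.048, 2.8],
  [-0.5, -1.7, -9, -0.048, 2.8],
  [-0.5, -1.7, -11, -0.048, 2.8],
  [-0.5, -1.7, -12.7, -0.048, 2.8],
  [-0.5, -1.7, -12.7, -0.048, 2.8],
])

```text
time_s: 6.25
position: [0.4961, -0.2625, 0.0289]
orientation: [-0.707, -0.017, 0.017, 0.707]
force: [0.5, -0.4, 0.1]
gripper_width: 0.326
```

>>> drive_tool([
  [0, 0, 0, 0, 1.8],
  [0, 0, 0, 0, 1],
  [0, 0, 0, 0, 1],
  [0, 0, 0, 0, 1],
  [0, 0, 2, 0, 1],
  [0, 0, 6, 0, 1],
  [0, 0, 12, 0, 1],
  [0, 0, 12, 0, 1],
], grip_force=30)

```text
time_s: 7.25
position: [0.4979, -0.2642, 0.1534]
orientation: [0.709, 0.019, -0.015, -0.705]
force: [0.2, -1.2, -1.6]
gripper_width: 0.178
```

```bash
python3 - <<'E'
from h import *
w=snap('wrist','w4.png');snap('scene','sc4.png'); snap('side','sd4.png');print(observe()['position'],observe()['joint_positions'])
crop('sc4.png',110,100,310,260,4,'sc4c.png')
E
```

```text
[ 0.49584021 -0.26283305  0.14826117] [-6.32616464e-01  3.61544911e-01 -1.31855503e-01  1.07743585e+00
 -5.25864281e-06 -6.80909173e-01]
```

View pics/w4.png

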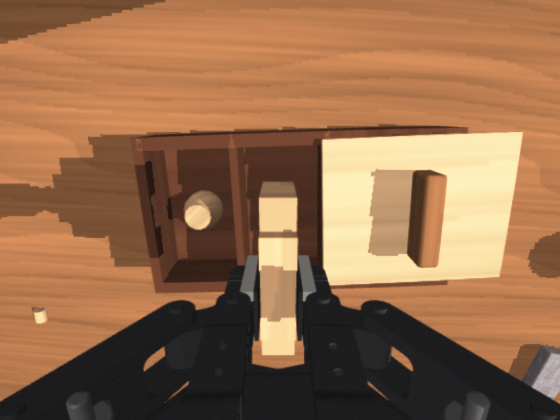

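View pics/sc4c.png

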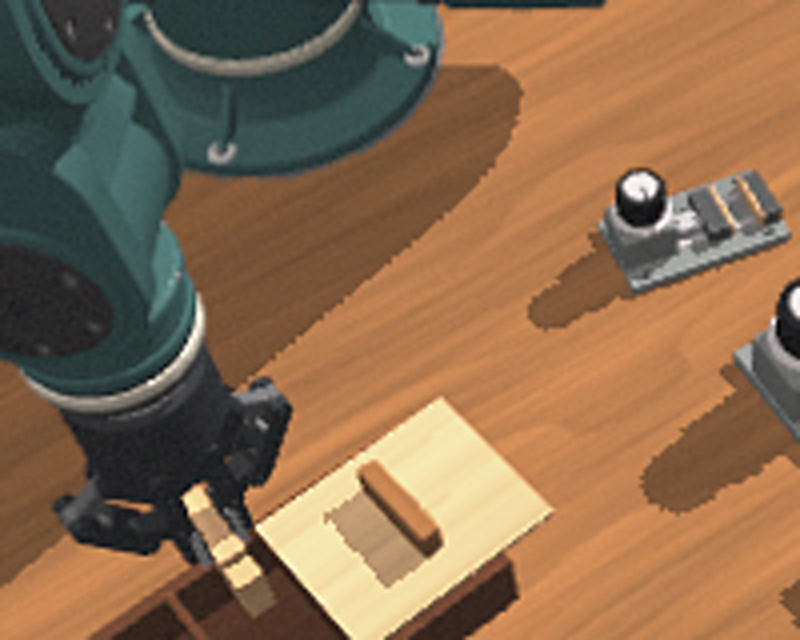

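```bash
python3 - <<'E'
from h import *
w=load('w4.png')
for q in [(278,233)]: print(onz(w,*q,.170))
print(onz(w,278,184,.162), onz(w,278,353,.162), onz(w,278,353,.126))
E
```

```text
[ 0.47135839 -0.26625812  0.17      ]
[ 0.45222584 -0.26719755  0.162     ] [ 0.53917105 -0.26309495  0.162     ] [ 0.57002006 -0.26180581  0.126     ]
```

>>> drive_tool([
  [1, 5, 3, 0, 1],
  [2, 10, 5, 0, 1],
  [3, 15, 5, 0, 1],
  [4, 20, 5, 0, 1],
  [5, 25, 5, 0, 1],
  [6, 30, 5, -0.03, 1],
  [7, 35, 5, -0.06, 1],
  [8, 40, 5, -0.09, 1],
  [9, 45, 5, -0.12, 1],
  [9.5, 49, 5, -0.12, 1],
  [9.5, 51, 5, -0.12, 1],
  [9.5, 51, 5, -0.12, 1],
  [9.5, 51, 5, -0.12, 1],
])

```text
time_s: 9.02
position: [0.5908, 0.2459, 0.198]
orientation: [0.707, -0.026, 0.025, -0.706]
force: [-0.7, -0.0, 0.2]
gripper_width: 0.178
```

```bash
python3 - <<'E'
from h import *
w=snap('wrist','w5.png');snap('side','sd5.png');snap('scene','sc5.png');print(observe()['position'],observe()['joint_positions'])
E
```

```text
[0.59107495 0.24590748 0.19840646] [ 2.67127945e-01  4.74596216e-01  1.94104935e-01  1.29030271e+00
 -1.24860878e-04  3.40181094e-01]
```

View pics/w5.png

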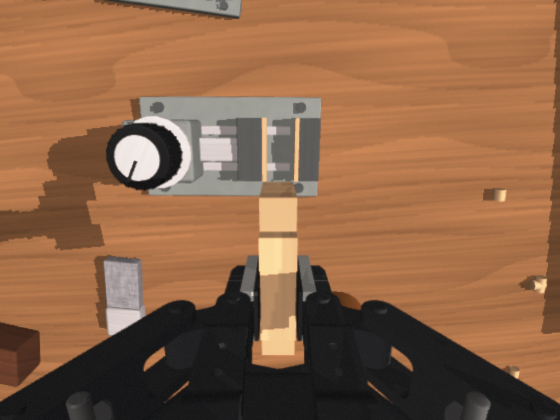

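View pics/sd5.png

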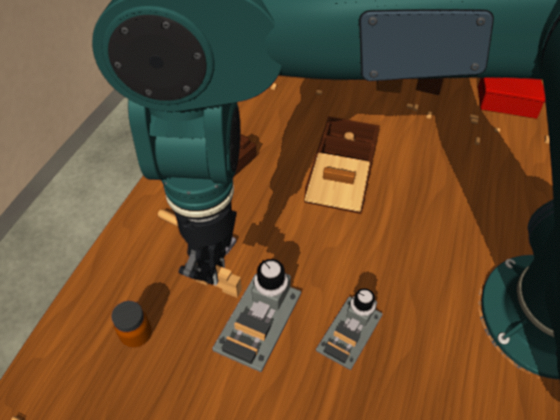

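View pics/sc5.png

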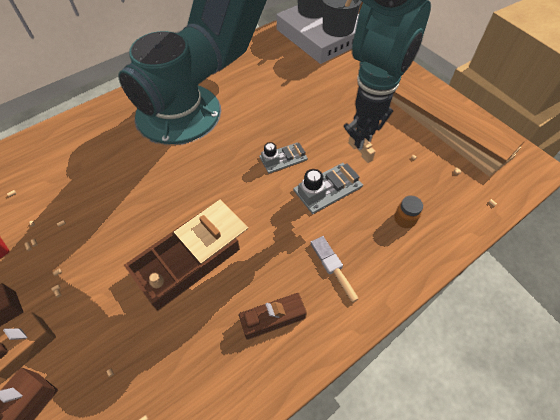

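```bash
python3 - <<'E'
from h import *
crop('w5.png',190,85,340,210,5,'w5c.png')
E
```

```text
(no output)
```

View pics/w5c.png

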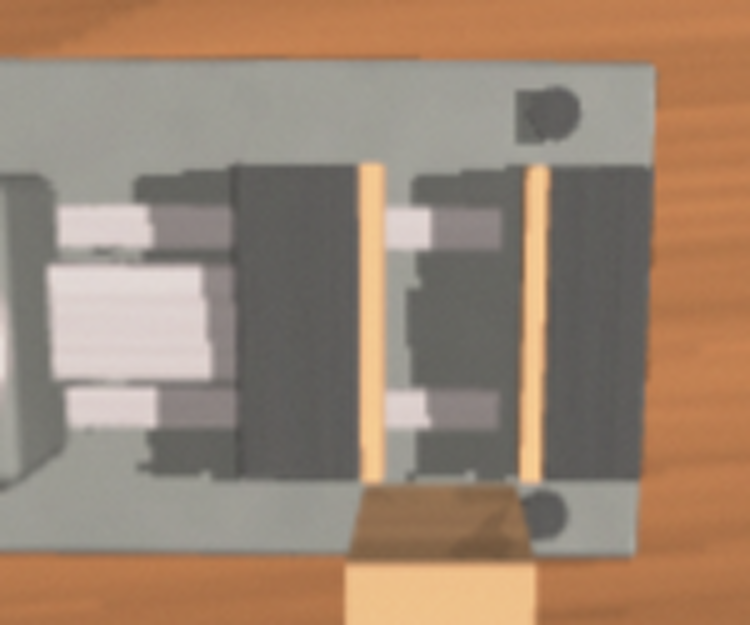

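```bash
python3 - <<'E'
from h import *
w=load('w5.png')
f=lambda x,y,z:onz(w,190+x/5,85+y/5,z)
m=[f(386,163,.03),f(385,481,.03)]; x=[f(525,165,.03),f(519,481,.03)]
print(np.round(m+x,4)); 
for a,b in (m,x): print('yaw',np.arctan2(*(b-a)[1::-1]),np.hypot(*(b-a)[:2]))
print('gap mid',np.mean(m+x,0),'gap',np.linalg.norm(np.mean(m,0)-np.mean(x,0)))
B=[f(655,65,.012),f(635,555,.012)];print('base +y corners',np.round(B,4))
# blank in hand: tip .198 -> underside .176, top .220, shoulder .212
print('knob', onz(w,137,158,.1))
o=observe();t=o['position'];print(t)
print('far shoulder end',onz(w,278,194,.212),'top end',onz(w,278,233,.220),'near',onz(w,278,354,.212))
d=load('sd5.png');crop('sd5.png',205,255,305,370,6,'sd5c.png')
E
```

```text
[[0.5165 0.2405 0.03  ]
 [0.5766 0.2353 0.03  ]
 [0.5188 0.2664 0.03  ]
 [0.5785 0.2616 0.03  ]]
yaw -0.08600452743798716 0.060276267035568404
yaw -0.07931348794905389 0.05991164305378181
gap mid [0.54759711 0.25092822 0.03      ] gap 0.02618453759906465
base +y corners [[0.5018 0.2937 0.012 ]
 [0.5995 0.2857 0.012 ]]
knob [0.5384721  0.14231598 0.1       ]
[0.59107495 0.24590748 0.19840646]
far shoulder end [0.54854094 0.24824669 0.212     ] top end [0.56265404 0.24720546 0.22      ] near [0.62803697 0.24237638 0.212     ]
```

View pics/sd5c.png

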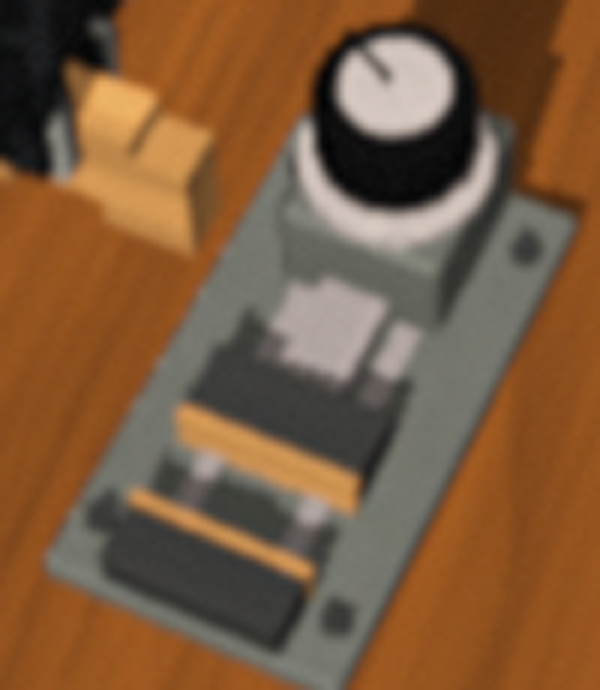

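>>> drive_tool([
  [-2, 0.3, 0, -0.01, 1],
  [-4, 0.5, -2, -0.01, 1],
  [-4, 0.5, -6, -0.01, 1],
  [-4, 0.5, -10, -0.01, 1],
  [-4, 0.5, -13, -0.01, 1],
  [-4, 0.5, -13, -0.01, 1],
  [-4, 0.5, -13, -0.01, 1],
])

```text
time_s: 10.05
position: [0.5517, 0.2518, 0.0696]
orientation: [-0.706, 0.029, -0.03, 0.707]
force: [0.5, 0.1, -0.5]
gripper_width: 0.174
```

```bash
python3 - <<'E'
from h import *
w=snap('wrist','w6.png');snap('side','sd6.png');snap('scene','sc6.png');print(observe()['position'])
crop('sd6.png',195,225,315,375,4,'a.png');crop('sc6.png',270,120,410,230,4,'b.png')
a=cv2.imread('pics/a.png');b=cv2.imread('pics/b.png');h=max(len(a),len(b))
p=lambda i:cv2.copyMakeBorder(i,0,h-len(i),0,0,cv2.BORDER_CONSTANT)
o=np.hstack([p(a),p(b)]);cv2.imwrite('pics/ab6.png',cv2.resize(o,None,fx=.75,fy=.75))
E
```

```text
[0.55178941 0.25209397 0.06966288]
```

View pics/w6.png

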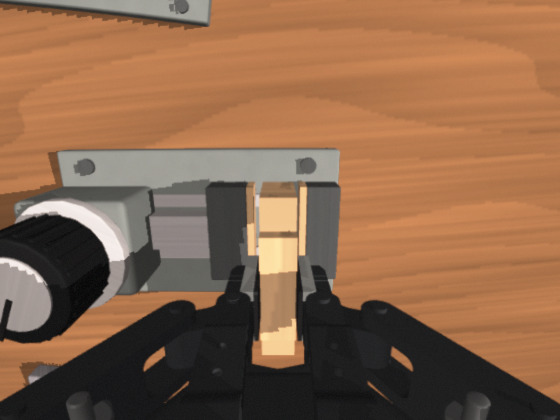

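View pics/ab6.png

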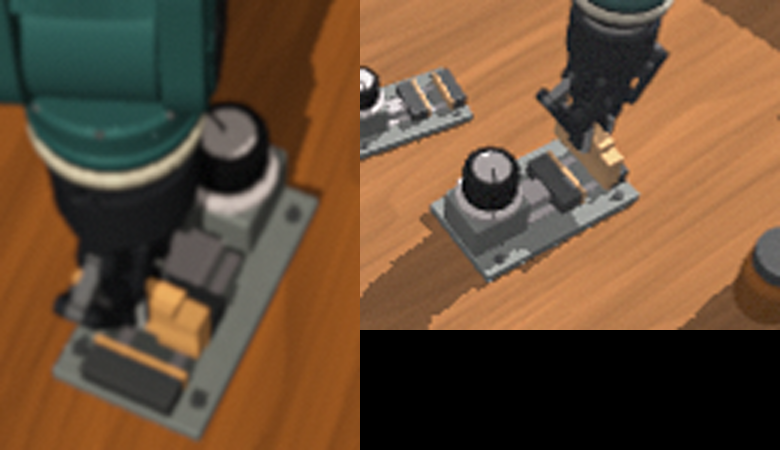

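```bash
python3 - <<'E'
from h import *
crop('w6.png',200,145,345,260,5,'w6c.png')
E
```

```text
(no output)
```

View pics/w6c.png

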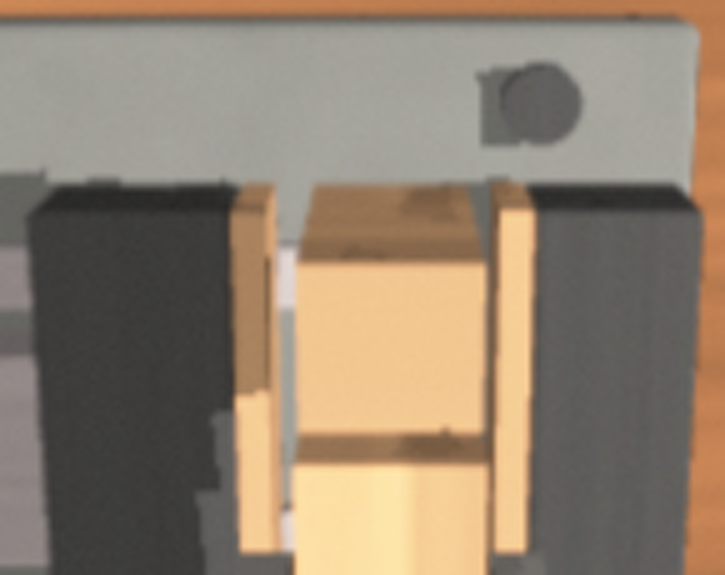

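```bash
python3 - <<'E'
from h import *
w=load('w6.png');f=lambda x,y,z:onz(w,200+x/5,145+y/5,z).round(4)
print('mov',f(275,209,.03),f(280,552,.03),'fix',f(497,209,.03),f(495,552,.03))
print('blank bot',f(313,185,.0467),f(472,185,.0467),'shoulder',f(300,262,.0827),f(487,262,.0827), 'top', f(295,463,.0907),f(487,463,.0907))
E
```

```text
mov [0.5164 0.2406 0.03  ] [0.5594 0.2368 0.03  ] fix [0.5185 0.2663 0.03  ] [0.5616 0.2633 0.03  ]
blank bot [0.5108 0.2464 0.0467] [0.5122 0.263  0.0467] shoulder [0.5104 0.247  0.0827] [0.5117 0.2625 0.0827] top [0.5251 0.2455 0.0907] [0.5264 0.261  0.0907]
```

>>> drive_tool([
  [-0.3, -0.1, -0.5, 0, 1],
  [-0.3, -0.1, -1.5, 0, 1],
  [-0.3, -0.1, -2.5, 0, 1],
  [-0.3, -0.1, -3.2, 0, 1],
  [-0.3, -0.1, -3.4, 0, 1],
  [-0.3, -0.1, -3.4, 0, 1],
])

```text
time_s: 10.95
position: [0.5478, 0.251, 0.0352]
orientation: [0.707, -0.029, 0.029, -0.707]
force: [-7.1, -2.0, 21.0]
gripper_width: 0.187
```

>>> drive_tool([
  [0, 0, 0.1, 0, 1.7],
  [0, 0, 0.1, 0, 2.4],
  [0, 0, 0.1, 0, 3],
  [0, 0, 0.1, 0, 3],
  [0, 0, 3, 0, 3],
  [0, 0, 7, 0, 3],
  [0, 0, 11, 0, 4],
  [3, 0, 14, 0, 5],
  [5, 0, 14, 0, 5],
  [5, 0, 14, 0, 5],
])

```text
time_s: 12.2
position: [0.5988, 0.2509, 0.1738]
orientation: [0.707, -0.029, 0.029, -0.706]
force: [-1.1, -0.4, 0.0]
gripper_width: 0.586
```

```bash
python3 - <<'E'
from h import *
w=snap('wrist','w7.png');snap('side','sd7.png');print(observe()['position'],observe()['joint_positions'])
crop('w7.png',60,70,340,270,2.8,'w7c.png')
crop('sd7.png',205,255,305,375,5,'sd7c.png')
E
```

```text
[0.59725444 0.25088547 0.17367199] [2.71980253e-01 4.96867831e-01 1.65559570e-01 1.24084298e+00
 5.96638313e-05 3.53831398e-01]
```

View pics/w7c.png

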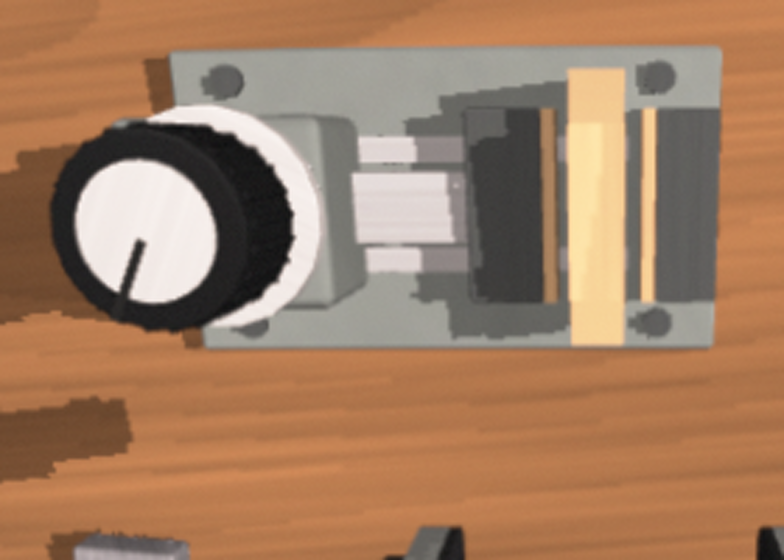

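View pics/sd7c.png

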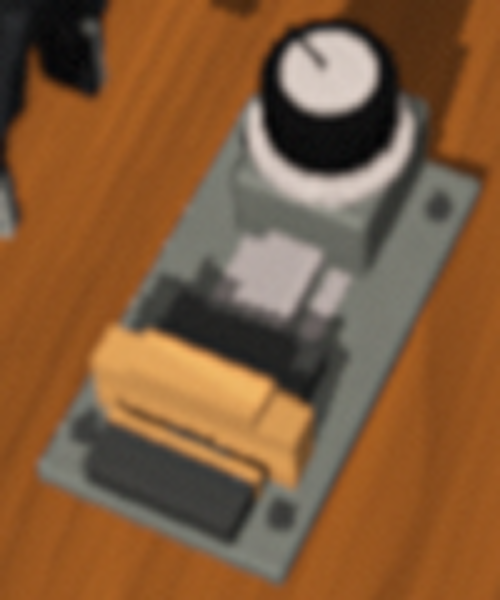

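The wrist view shows the blank upright between the jaws, with clear gaps both sides and centred. The knob cap's centre is at raw (112,152). Next I go to the knob axis at (0.539,0.142).

>>> drive_tool([
  [-1, -3, 0, 0.18, 7],
  [-2, -6, 0, 0.36, 7],
  [-4, -9, 0, 0.54, 7],
  [-5.9, -10.9, 0, 0.72, 7],
  [-5.9, -10.9, 0, 0.9, 7],
  [-5.9, -10.9, 0, 0.95, 7],
  [-5.9, -10.9, -2, 0.95, 7],
  [-5.9, -10.9, -5, 0.95, 7],
  [-5.9, -10.9, -5, 0.95, 7],
  [-5.9, -10.9, -5, 0.95, 7],
])

```text
time_s: 13.55
position: [0.5389, 0.1421, 0.1252]
orientation: [0.642, 0.298, -0.297, -0.641]
force: [1.3, -0.1, -0.6]
gripper_width: 0.82
```

```bash
python3 - <<'E'
from h import *
snap('wrist','w8.png');snap('side','sd8.png');print(observe()['position'],observe()['joint_positions'],observe()['wrist_torque'])
crop('sd8.png',195,195,345,345,4,'sd8c.png')
E
```

```text
[0.53936324 0.14212837 0.12544555] [ 1.11554775e-01  3.69809172e-01 -1.84670073e-01  1.01477687e+00
  3.87533433e-06 -7.56766285e-01] [ 0.00863461 -0.01248502  0.03033732]
```

View pics/w8.png

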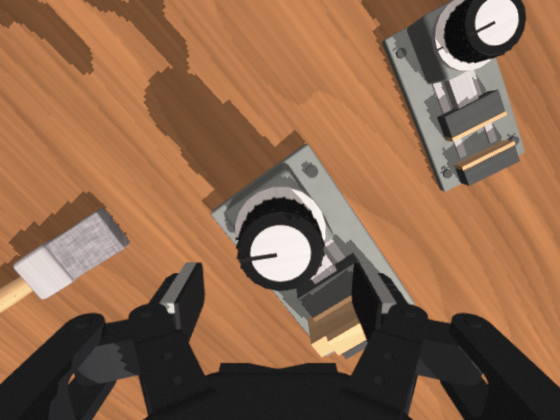

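View pics/sd8c.png

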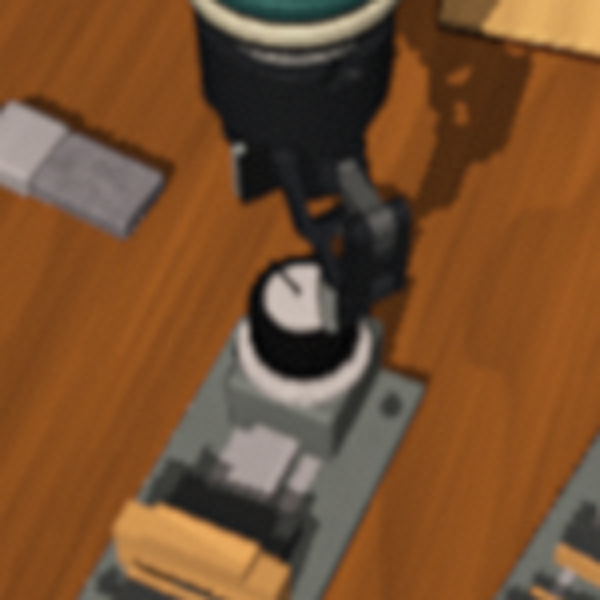

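```bash
python3 - <<'E'
from h import *
w=load('w8.png')
m=cv2.inRange(w['img'],(200,200,200),(255,255,255));m[:225]=0;m[290:]=0;m[:,:245]=0;m[:,315:]=0
n,l,s,c=cv2.connectedComponentsWithStats(m);i=1+np.argmax(s[1:,4]);print(s[i],c[i])
x,y,ww,h,_=s[i];print(onz(w,x+ww/2,y+h/2,.1))
w=load('w7.png');print(onz(w,112.1,152.1,.1))
E
```

```text
[ 251  226   59   55 2419] [281.04588673 252.58867301]
[0.53865566 0.14282078 0.1       ]
[0.53807992 0.14242954 0.1       ]
```

>>> drive_tool([
  [-0.05, 0.05, -2, 0, 7],
  [-0.05, 0.05, -4, 0, 7],
  [-0.05, 0.05, -5.6, 0, 7],
  [-0.05, 0.05, -5.6, 0, 7],
  [-0.05, 0.05, -5.6, 0, 4.5],
  [-0.05, 0.05, -5.6, 0, 4.5],
  [-0.05, 0.05, -5.6, 0, 4.5],
], grip_force=50)

```text
time_s: 14.52
position: [0.5383, 0.1433, 0.0698]
orientation: [-0.641, -0.298, 0.297, 0.642]
force: [-7.7, 4.4, 12.5]
gripper_width: 0.571
```

```bash
python3 - <<'E'
from h import *
snap('side','sd9.png');o=observe();print(o['position'],o['force'],o['wrist_torque'],o['gripper_width'],o['joint_positions'])
crop('sd9.png',195,195,345,345,4,'sd9c.png')
E
```

```text
[0.53826815 0.14326056 0.06977518] [-6.75682103  4.62515574 12.17411789] [ 0.9596422   1.48900332 -0.05823155] 0.5745608523835544 [ 0.11299779  0.41409203 -0.27954306  0.87638221  0.00158727 -0.75575291]
```

View pics/sd9c.png

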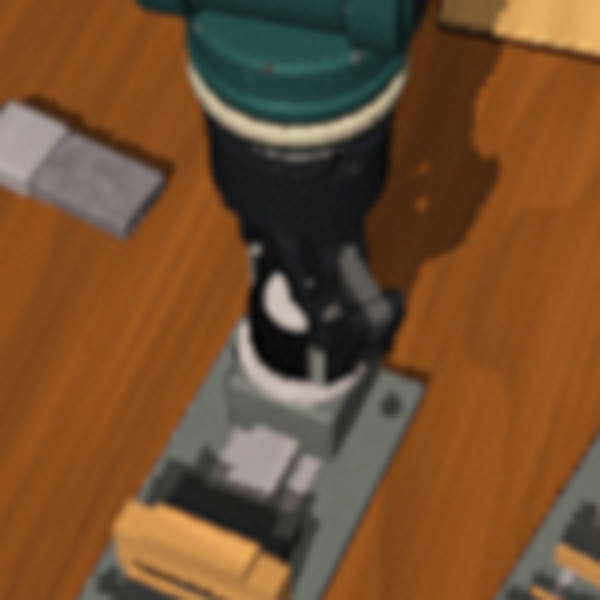

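>>> drive_tool([
  [0, -0.02, 0.15, 0, 4.5],
  [0, -0.02, 0.15, -0.1, 4.5],
  [0, -0.02, 0.15, -0.2, 4.5],
  [0, -0.02, 0.15, -0.3, 4.5],
  [0, -0.02, 0.15, -0.4, 4.5],
])

```text
time_s: 15.2
position: [0.5382, 0.1432, 0.0701]
orientation: [-0.687, -0.163, 0.163, 0.689]
force: [-1.0, 6.3, -6.1]
gripper_width: 0.572
```

```bash
cat > t.py <<'E'
from h import *
import sys
o=observe();q=o['orientation'];from scipy.spatial.transform import Rotation as R
z=R.from_quat(q).as_matrix()[:,2];a=np.arctan2(z[1],z[0])
print(o['time_s'],o['position'].round(4),o['force'].round(1),o['wrist_torque'].round(3),'tau6',o['tau'][5].round(3),o['gripper_width'].round(3),'j6',o['joint_positions'][5].round(3),'ang',round(float(a),3))
if len(sys.argv)>1:
    n=sys.argv[1]; snap('side',n+'.png'); crop(n+'.png',195,195,345,375,4,n+'c.png')
E
python3 t.py sd10
```

```text
Traceback (most recent call last):
  File "t.py", line 5, in <module>
    print(o['time_s'],o['position'].round(4),o['force'].round(1),o['wrist_torque'].round(3),'tau6',o['tau'][5].round(3),o['gripper_width'].round(3),'j6',o['joint_positions'][5].round(3),'ang',round(float(a),3))
                                                                                                                        ^^^^^^^^^^^^^^^^^^^^^^^^
AttributeError: 'float' object has no attribute 'round'
```

```bash
sed -i "s/o\['gripper_width'\].round(3)/round(o['gripper_width'],3)/" t.py; python3 t.py sd10
```

```text
15.2 [0.5382 0.1432 0.0701] [-1.   6.3 -6.1] [1.305 0.242 0.242] tau6 -1.413 0.572 j6 -0.353 ang 2.037
```

View pics/sd10c.png

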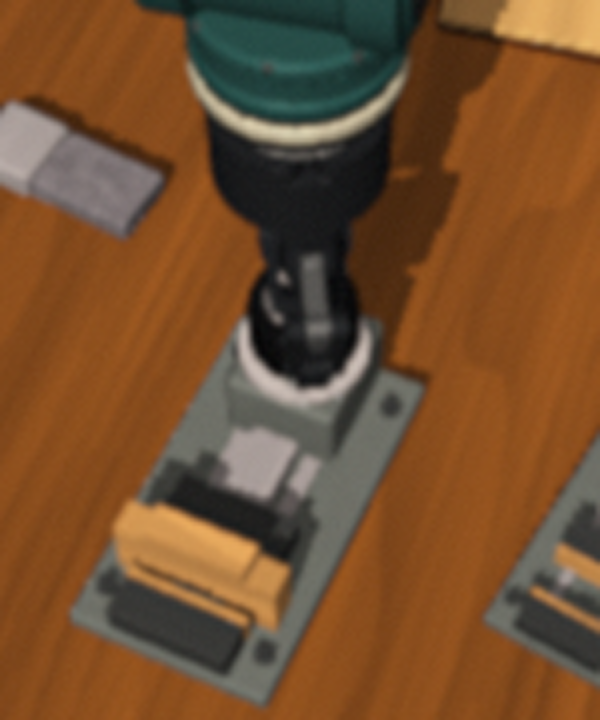

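>>> drive_tool([
  [0, 0.04, 0, -0.1, 4.5],
  [0, 0.06, 0, -0.2, 4.5],
  [0, 0.06, 0, -0.3, 4.5],
  [0, 0.06, 0, -0.4, 4.5],
  [0, 0.06, 0, -0.5, 4.5],
  [0, 0.06, 0, -0.6, 4.5],
  [0, 0.06, 0, -0.7, 4.5],
])

```text
time_s: 16.12
position: [0.5382, 0.1432, 0.0701]
orientation: [-0.702, 0.083, -0.083, 0.702]
force: [-0.4, 2.5, -6.2]
gripper_width: 0.568
```

```bash
python3 t.py sd11
```

```text
16.125 [0.5382 0.1432 0.0701] [-0.4  2.5 -6.2] [0.432 0.241 0.261] tau6 -1.412 0.568 j6 0.348 ang 1.336
```

View pics/sd11c.png

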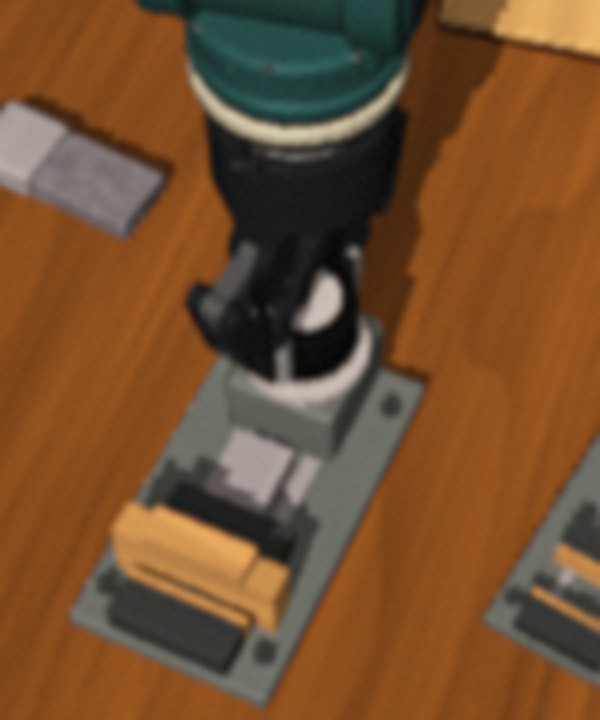

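>>> drive_tool([
  [0, 0, 0, -0.08, 4.5],
  [0, 0, 0, -0.16, 4.5],
  [0, 0, 0, -0.24, 4.5],
  [0, 0, 0, -0.3, 4.5],
  [0, 0, 0, -0.3, 4.5],
])

```text
time_s: 16.8
position: [0.5382, 0.1432, 0.0701]
orientation: [-0.682, 0.185, -0.185, 0.683]
force: [-3.7, 3.5, -2.3]
gripper_width: 0.574
```

```bash
python3 t.py sd12
```

```text
16.8 [0.5382 0.1432 0.0701] [-3.7  3.5 -2.3] [ 0.744  0.715 -0.022] tau6 0.599 0.574 j6 0.643 ang 1.041
```

View pics/sd12c.png

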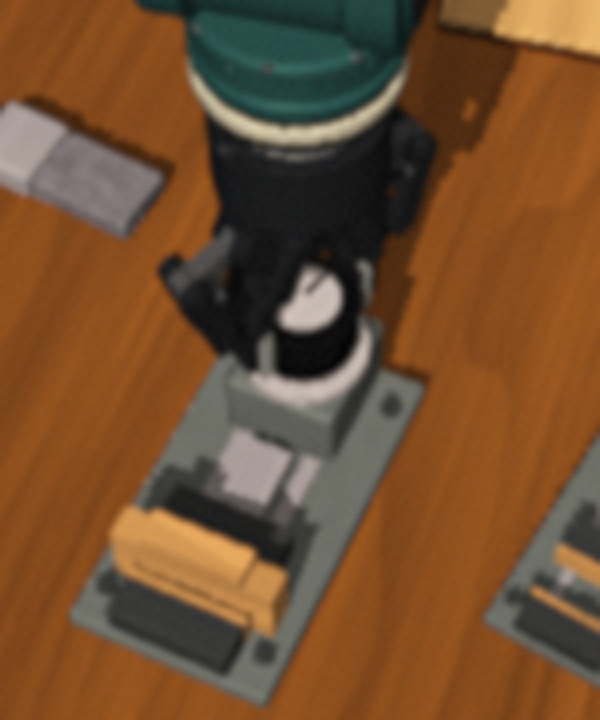

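>>> drive_tool([
  [0, 0, 0, -0.08, 4.5],
  [0, 0, 0, -0.14, 4.5],
  [0, 0, 0, -0.14, 4.5],
  [0, 0, 0, -0.14, 4.5],
])

```text
time_s: 17.35
position: [0.5382, 0.1432, 0.0701]
orientation: [-0.668, 0.232, -0.232, 0.668]
force: [-4.2, 3.9, -1.6]
gripper_width: 0.571
```

```bash
python3 t.py
```

```text
17.35 [0.5382 0.1432 0.0701] [-4.2  3.9 -1.6] [ 0.781  0.783 -0.068] tau6 -0.042 0.571 j6 0.783 ang 0.902
```

>>> drive_tool([
  [0, 0, 0, -0.08, 4.5],
  [0, 0, 0, -0.08, 4.5],
  [0, 0, 0, -0.08, 4.5],
])

```text
time_s: 17.73
position: [0.5381, 0.1432, 0.07]
orientation: [-0.658, 0.259, -0.258, 0.658]
force: [-3.6, 4.4, -1.7]
gripper_width: 0.572
```

```bash
python3 t.py sd13
```

```text
17.725 [0.5381 0.1432 0.07  ] [-3.6  4.4 -1.7] [ 0.755  0.805 -0.068] tau6 -0.047 0.572 j6 0.863 ang 0.822
```

View pics/sd13c.png

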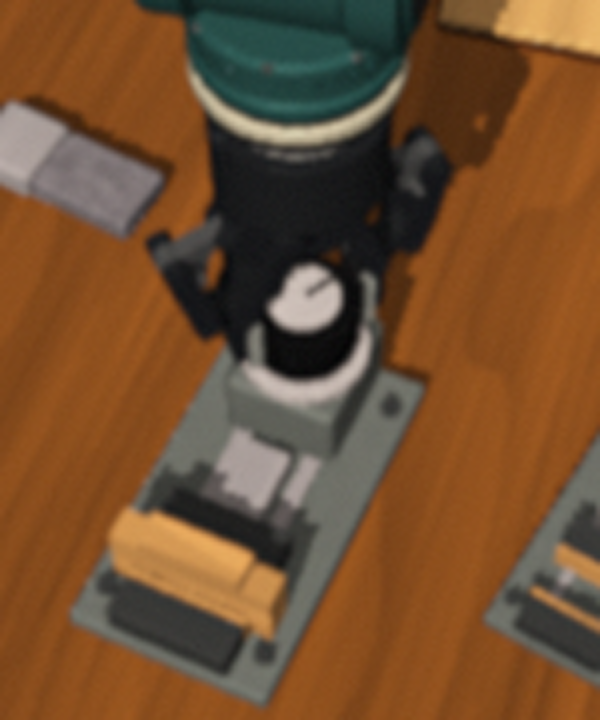

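>>> drive_tool([
  [0, 0, 0, -0.07, 4.5],
  [0, 0, 0, -0.07, 4.5],
  [0, 0, 0, -0.07, 4.5],
])

```text
time_s: 18.15
position: [0.5382, 0.1432, 0.0701]
orientation: [-0.648, 0.282, -0.281, 0.649]
force: [-3.8, 4.9, -1.4]
gripper_width: 0.571
```

```bash
python3 t.py
```

```text
18.15 [0.5382 0.1432 0.0701] [-3.8  4.9 -1.4] [ 0.751  0.836 -0.047] tau6 -0.041 0.571 j6 0.933 ang 0.752
```

>>> drive_tool([
  [0, 0, 0, -0.07, 4.5],
  [0, 0, 0, -0.07, 4.5],
  [0, 0, 0, -0.07, 4.5],
])

```text
time_s: 18.52
position: [0.5381, 0.1432, 0.07]
orientation: [-0.638, 0.304, -0.304, 0.638]
force: [-4.6, 4.6, -1.7]
gripper_width: 0.567
```

```bash
python3 t.py sd14
```

```text
18.525 [0.5381 0.1432 0.07  ] [-4.6  4.6 -1.7] [ 0.821  0.833 -0.051] tau6 -0.046 0.567 j6 1.002 ang 0.682
```

View pics/sd14c.png

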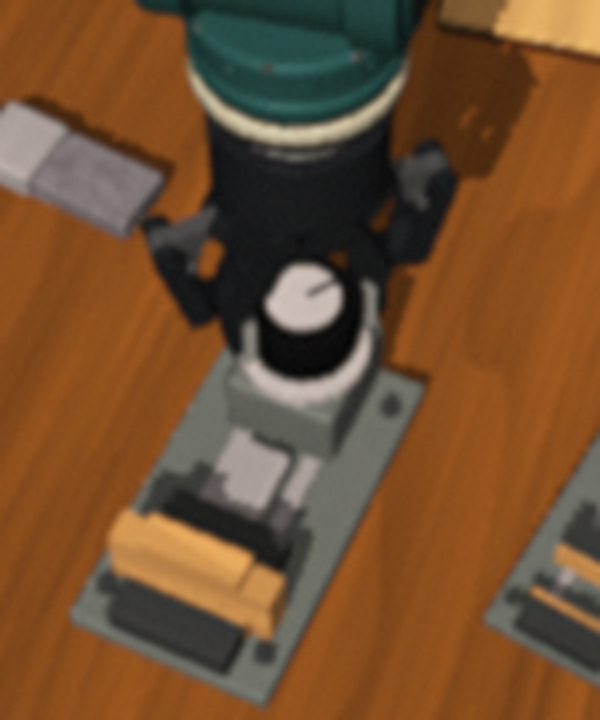

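>>> drive_tool([
  [0, 0, 0, -0.07, 4.5],
  [0, 0, 0, -0.07, 4.5],
  [0, 0, 0, -0.07, 4.5],
])

```text
time_s: 18.95
position: [0.5382, 0.1432, 0.07]
orientation: [-0.627, 0.327, -0.326, 0.627]
force: [-3.3, 4.5, -1.3]
gripper_width: 0.568
```

```bash
python3 t.py
```

```text
18.95 [0.5382 0.1432 0.07  ] [-3.3  4.5 -1.3] [ 0.765  0.827 -0.027] tau6 -0.043 0.568 j6 1.073 ang 0.612
```

>>> drive_tool([
  [0, 0, 0, -0.07, 4.5],
  [0, 0, 0, -0.07, 4.5],
  [0, 0, 0, -0.07, 4.5],
])

```text
time_s: 19.32
position: [0.5381, 0.1432, 0.07]
orientation: [-0.615, 0.348, -0.348, 0.616]
force: [-4.8, 3.7, -1.6]
gripper_width: 0.57
```

```bash
python3 t.py
```

```text
19.325 [0.5381 0.1432 0.07  ] [-4.8  3.7 -1.6] [ 0.776  0.841 -0.065] tau6 -0.045 0.57 j6 1.143 ang 0.542
```

>>> drive_tool([
  [0, 0, 0, -0.07, 4.5],
  [0, 0, 0, -0.07, 4.5],
  [0, 0, 0, -0.07, 4.5],
])

```text
time_s: 19.7
position: [0.5381, 0.1432, 0.07]
orientation: [-0.603, 0.37, -0.369, 0.603]
force: [-3.7, 4.2, -2.0]
gripper_width: 0.566
```

```bash
python3 t.py sd15
```

```text
19.7 [0.5381 0.1432 0.07  ] [-3.7  4.2 -2. ] [0.747 0.862 0.   ] tau6 0.113 0.566 j6 1.212 ang 0.472
```

View pics/sd15c.png

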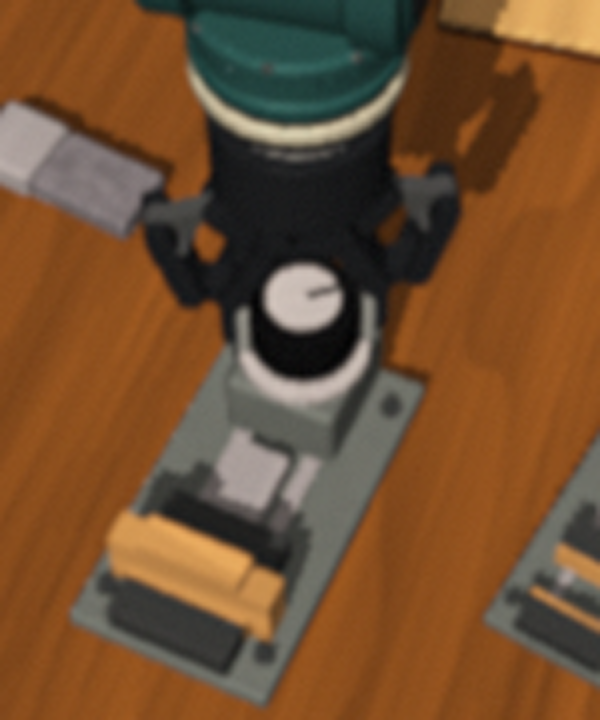

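>>> drive_tool([
  [0, 0, 0, -0.06, 4.5],
  [0, 0, 0, -0.06, 4.5],
  [0, 0, 0, -0.06, 4.5],
])

```text
time_s: 20.12
position: [0.5382, 0.1432, 0.0701]
orientation: [-0.592, 0.388, -0.387, 0.592]
force: [-2.8, 2.9, -1.8]
gripper_width: 0.57
```

```bash
python3 t.py
```

```text
20.125 [0.5382 0.1432 0.0701] [-2.8  2.9 -1.8] [0.751 0.845 0.079] tau6 0.096 0.57 j6 1.272 ang 0.412
```

>>> drive_tool([
  [0, 0, 0, -0.06, 4.5],
  [0, 0, 0, -0.06, 4.5],
  [0, 0, 0, -0.06, 4.5],
])

```text
time_s: 20.5
position: [0.5381, 0.1432, 0.0701]
orientation: [-0.58, 0.405, -0.405, 0.58]
force: [-3.4, 4.6, -1.9]
gripper_width: 0.571
```

```bash
python3 t.py
```

```text
20.5 [0.5381 0.1432 0.0701] [-3.4  4.6 -1.9] [ 0.778  0.913 -0.058] tau6 -0.085 0.571 j6 1.333 ang 0.352
```

>>> drive_tool([
  [0, 0, 0, -0.06, 4.5],
  [0, 0, 0, -0.06, 4.5],
  [0, 0, 0, -0.06, 4.5],
])

```text
time_s: 20.88
position: [0.5381, 0.1432, 0.07]
orientation: [-0.567, 0.422, -0.422, 0.567]
force: [-4.3, 5.0, -1.9]
gripper_width: 0.571
```

```bash
python3 t.py sd16
```

```text
20.875 [0.5381 0.1432 0.07  ] [-4.3  5.  -1.9] [ 0.792  0.893 -0.12 ] tau6 -0.148 0.571 j6 1.393 ang 0.291
```

>>> drive_tool([
  [0, 0, 0, -0.06, 4.5],
  [0, 0, 0, -0.06, 4.5],
  [0, 0, 0, -0.06, 4.5],
])

```text
time_s: 21.3
position: [0.5381, 0.1432, 0.07]
orientation: [-0.554, 0.439, -0.439, 0.554]
force: [-4.5, 3.7, -1.1]
gripper_width: 0.569
```

```bash
python3 t.py
```

```text
21.3 [0.5381 0.1432 0.07  ] [-4.5  3.7 -1.1] [ 0.807  0.882 -0.261] tau6 -0.177 0.569 j6 1.453 ang 0.231
```

>>> drive_tool([
  [0, 0, 0, -0.05, 4.5],
  [0, 0, 0, -0.05, 4.5],
  [0, 0, 0, -0.05, 4.5],
])

```text
time_s: 21.68
position: [0.5381, 0.1432, 0.0701]
orientation: [-0.543, 0.453, -0.452, 0.543]
force: [-3.8, 4.4, -1.2]
gripper_width: 0.572
```

```bash
python3 t.py sd17
```

```text
21.675 [0.5381 0.1432 0.0701] [-3.8  4.4 -1.2] [ 0.805  0.903 -0.01 ] tau6 -0.045 0.572 j6 1.503 ang 0.182
```

View pics/sd17c.png

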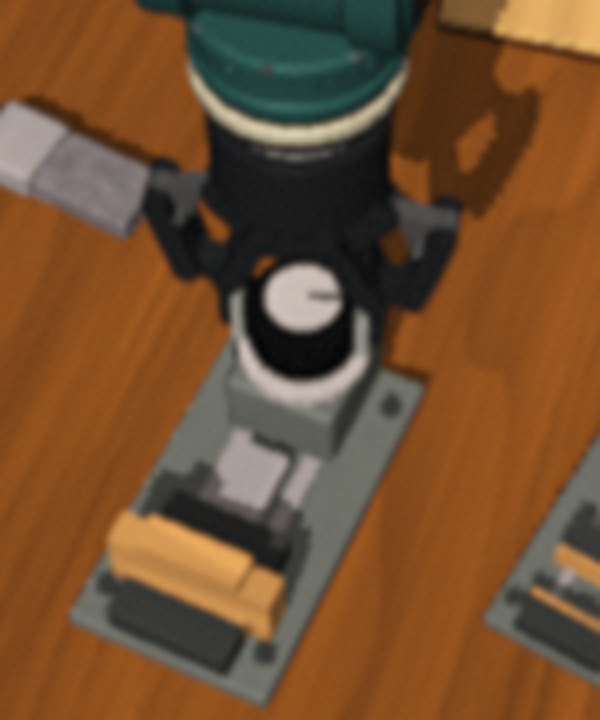

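>>> drive_tool([
  [0, 0, 0, 0, 5.5],
  [0, 0, 0, 0, 7],
  [0, 0, 0, 0, 7],
  [0, 0, 0, 0, 7],
  [0, 0, 3, 0, 7],
  [0, 0, 7, 0, 7],
  [6, 8, 11, 0, 7],
  [6, 10, 11, 0.18, 7],
  [6, 10.8, 11, 0.36, 7],
  [6, 10.8, 11, 0.54, 7],
  [6, 10.8, 11, 0.72, 7],
  [6, 10.8, 11, 0.9, 7],
  [6, 10.8, 11, 1.08, 7],
  [6, 10.8, 11, 1.26, 7],
  [6, 10.8, 11, 1.31, 7],
  [6, 10.8, 11, 1.31, 7],
])

```text
time_s: 23.72
position: [0.5985, 0.2509, 0.1797]
orientation: [0.707, -0.029, 0.029, -0.706]
force: [-0.3, -0.1, -0.7]
gripper_width: 0.823
```

```bash
python3 t.py sd18; python3 - <<'E'
from h import *
snap('wrist','w18.png');snap('scene','sc18.png')
crop('w18.png',60,70,340,270,2.8,'w18c.png')
E
```

```text
23.725 [0.5985 0.2509 0.1797] [-0.3 -0.1 -0.7] [-0.014  0.01   0.003] tau6 -0.63 0.823 j6 0.354 ang 1.489
```

View pics/w18c.png

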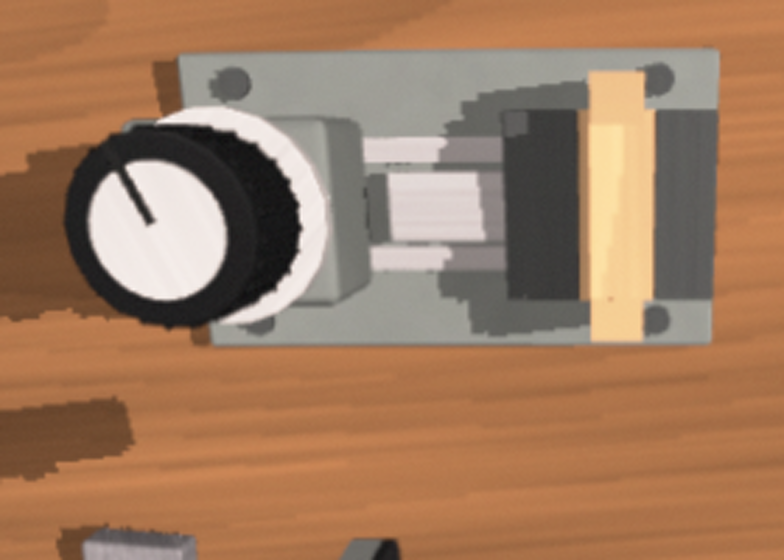

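View pics/sc18.png

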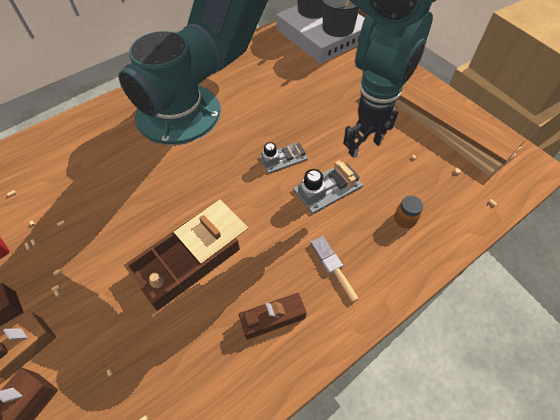

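View pics/sd18c.png

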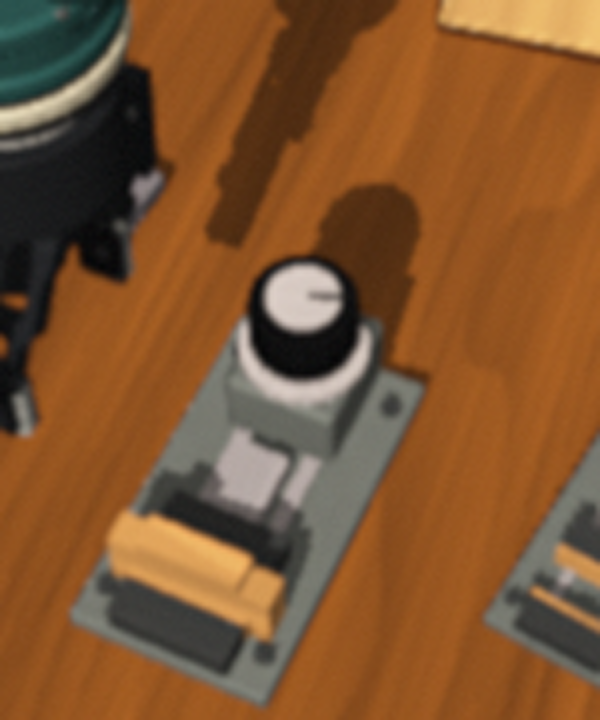

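```bash
python3 - <<'E'
from h import *
def L(n,a,b):
    w=load(n);p=[onz(w,60+q[0]/2.8,70+q[1]/2.8,.1) for q in(a,b)];e=p[1]-p[0];return np.arctan2(e[1],e[0])
A=L('w7.png',(141,241),(120,308));B=L('w18.png',(152,222),(108,150));print(A,B,'cw turn',(A-B)%6.283)
for n in('w7.png','w18.png'):
    w=load(n);f=lambda x,y:onz(w,60+x/2.8,70+y/2.8,.03)
    if n=='w7.png': m,x=f(557,204),f(642,204)
    else: m,x=f(590,204),f(642,204)
    print('gap',np.linalg.norm(m-x))
w=load('w18.png')
P=[onz(w,60+q[0]/2.8,70+q[1]/2.8,.048) for q in((589,71),(645,71),(591,341),(644,341))];print(np.round(P,4),np.mean(P,0))
l=(P[2]+P[3]-P[0]-P[1]);print('yaw',np.arctan2(l[1],l[0]))
E
```

```text
-0.523042499437369 -2.7656381161323087 cw turn 2.2425956166949397
gap 0.026676662571494144
gap 0.016658205815190355
[[0.5074 0.2516 0.048 ]
 [0.5088 0.2678 0.048 ]
 [0.5872 0.245  0.048 ]
 [0.5886 0.2615 0.048 ]] [0.54798217 0.25645354 0.048     ]
yaw -0.08037837328343536
```

```bash
python3 -c "
from cell import workorder; print(workorder.job_done())"
```

```text
the job is handed in; nothing more can be done
None
```

I slid the cover about 142 mm onto the deck and moved the blank from inner pocket b to the larger vise. I then turned the knob clockwise in one grasp until the clutch clicked, let go, and handed the job in at about 24 s. No verdict was reported.

**Last checks that agreed:**
- **Blank:** it stands between the jaws with no gap on either side. Its centre is within about 1 mm of the jaws' middle along their length, and its yaw is −0.080 rad against about −0.082 for the vise.
- **Clutch:** the wrist torque rose, flipped to pulling ahead (about −0.2 N m), then returned to near zero, which I read as one click.
- **Rest of the scene:** the last scene picture shows the cover flat on the box and the plane, brush and jar where they were by eye. The gripper is clear of everything.

**Checks that were looser or not made:**
- **Number of clicks:** the knob turned about 2.24 rad in total. The jaw gap closed by about 10 mm by camera, which puts the slip at about 0.57 rad, while the torque pattern puts it at about 0.35. Either reading (one click or two) is within the limit of three.
- **Clamp force:** I did not measure the jaws' force on the blank. I inferred it from the closed jaws and the slipping clutch.

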